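Close up the lamphouse after a lamp change

TASK

The new lamp is in, so close up the lamphouse with your fingertips: ease the lamp carriage fully home by its front plate, then push the door shut over it, then push the slide bolt on the roof fully across through the door's staple. Keep to that order, be gentle (do not ram the carriage or slam the door), do not touch the fitted lamp, and leave everything else on the bench where it is.

Things in the scene. Friction and masses are not known exactly. Their poses are not given: they have to be found in the camera images.
- lamphouse: The lamphouse: grey sheet-steel case fixed to the bench, 240 mm along its x, 170 mm along its y, flat roof 112 mm above the bench. Origin: centre of its underside. Its -x face, 120 mm from the origin, looks to the robot (yaw within 0.25) and has the lamp opening, 108 mm wide, 18 to 98 mm above the bench; the lens is at +x. A cowl 30 mm high stands on the roof from 140 mm behind that face onward.
- carriage (a joint): How far the lamp carriage (sheet-metal tray with an upright front plate, about 0.45 kg) is pulled out of the opening towards the lamphouse's -x, in m: 0 = fully home against its stop (front plate 2 mm inside the case face), 0.085 = fully out. It starts 0.045 to 0.083 out, slides with about 2 N of friction and stays where it is left.
- carriage_front (a point): Centre of the outer face of the carriage's aluminium front plate, 57 mm above the bench; the plate is 100 mm wide, 74 mm high (20 to 94 mm above the bench), 5 mm thick, square to the lamphouse's x. Push it along the lamphouse's +x.
- fitted_lamp (a point): Top of the fitted lamp, an amber glass halogen bulb, 24 mm in diameter and 48 mm high, upright on a ceramic holder on the carriage, its axis 62 mm behind the outer face of the front plate; its top is 89 mm above the bench, lower than the plate's top. Do not touch it.
- door (a joint): Opening angle of the lamphouse door in rad: 0 = shut flat over the lamp opening; it starts wide open, 1.65 to 2.05, and its stop is at 2.2. Seen from above it turns anticlockwise as it shuts. A stiff hinge (0.06 N m) leaves it where it is put; there is no spring.
- door_hinge (a point): Point on the door's upright hinge axis, 61 mm above the bench: 124 mm from the lamphouse's origin along its -x, 79 mm along its +y. The door is a grey plate 6 mm thick, centred on this axis, reaching 158 mm from it, 12 to 110 mm above the bench. Shut, it runs from here along the lamphouse's -y; at 1.57 it points along the lamphouse's -x, towards the robot.
- door_push (a point): Point on the door's outer face, 120 mm from the hinge axis and 70 mm above the bench: a good place to push. Shut, the outer face looks to the lamphouse's -x; open at 1.57, to its +y. A steel staple stands on the door's top 140 mm from the hinge axis, to 132 mm above the bench, reaching 29 mm inward from the door's middle plane.
- bolt (a joint): How far the steel slide bolt on the roof is pushed across, towards the lamphouse's -y, in m: it starts drawn back at 0 to 0.004; 0.025 = fully across, through the door's staple and into the keeper. About 1.2 N of friction. It passes the staple freely only with the door shut.
- bolt_thumb (a point): Centre of the pushing (+y) face of the bolt's upright thumb-piece, 129 mm above the bench: 14 mm behind the case's -x face and, with the bolt at 0, 22 mm to the +y of the case's middle. The face is 18 mm along the lamphouse's x and stands from 118 to 136 mm above the bench. The roof beside it on the +y side is bare. Push it along the lamphouse's -y.
- bulb_rack: Dark wooden sloping, stepped rack bolted to the bench, 140 mm deep, 90 mm wide, its sloping cheeks to 90 mm high, to the right (-y) of the lamphouse. Origin: centre of its underside.
- bulb0: Spare amber halogen bulb, 24 mm in diameter, 70 mm long, standing loose in the lowest step of the rack. Origin: centre of its foot. Bystander.
- bulb1: The same, in the middle step. Bystander.
- bulb2: The same, in the highest step, its top 118 mm above the bench. Bystander.
- lamp_puller: Steel lamp puller lying on the bench left (+y) of the case, 175 mm long along its x, 50 mm wide, 12 mm high. Bystander.
- lamp_bracket: Grey enamel L-shaped lamp bracket with a ceramic socket, 55 x 45 mm, 68 mm high, standing right (-y) of the case or of the space before it. Origin: centre of its underside. Bystander.
- terminal_post: Squat brass terminal post, 38 mm in diameter, 46 mm high, standing right (-y) of the case or of the space before it. Origin: centre of its underside. Bystander.
- lamp_carton: Small cardboard lamp carton, 75 x 50 x 50 mm, on the left. Origin: centre of its underside. Bystander.
- screwdriver: Screwdriver, 190 mm long, lying on the bench at the right. Bystander.
- mug: White mug, 80 mm in diameter, 90 mm high, standing at the left. Origin: centre of its underside. Bystander.

How it is judged (in metres and radians):
On the way, in this order (a step that is already met when the one before it is completed fails the run):
1. the lamp carriage is fully home (within 3 mm) while the door still stands open and the bolt is still drawn back (value of joint carriage below 0.003 m and value of joint door above 0.8 rad and value of joint bolt below 0.01 m), for 0.2 s.
2. the door is shut (within 0.03 rad) with the carriage home and the bolt still drawn back (value of joint door below 0.03 rad and value of joint carriage below 0.003 m and value of joint bolt below 0.01 m), for 0.2 s.
3. the bolt is pushed fully across (21 mm or more) with the door shut (value of joint bolt above 0.021 m and value of joint door below 0.03 rad), for 0.2 s.
At the end, for the whole second after the job is handed in: The carriage is home within 3 mm, the door is shut within 0.03 rad and at rest, and the bolt is across by at least 21 mm of its 25 mm (all of step 3 and value of joint carriage below 0.003 m and velocity of joint door between -0.05 and 0.05 rad/s); the robot touches nothing.
It fails at once if the carriage is rammed: it moves faster than 0.3 m/s (velocity of joint carriage below -0.3 m/s or velocity of joint carriage above 0.3 m/s).
It fails at once if the door is slammed: it turns faster than 2 rad/s in the last 0.4 rad (value of joint door below 0.4 rad and velocity of joint door below -2 rad/s).
It fails at once if the fitted lamp is touched (contact force between any of the fingers, the arm and carriage_c3 above 0.3 N or contact force between any of the fingers, the arm and carriage_c4 above 0.3 N).
It fails at once if a spare bulb is lifted or moved by more than 10 mm (distance of any of bulb0, bulb1, bulb2 from where it was at the start of the episode above 0.01 m).
It fails at once if another thing on the bench is lifted, carried or moved by more than 20 mm, or the lamp bracket or terminal post is tipped (distance of any of lamp_puller, lamp_bracket, terminal_post, lamp_carton, screwdriver, mug from where it was at the start of the episode above 0.02 m or angle between any of lamp_bracket, terminal_post's own z axis and vertical above 0.5 rad).
It also fails if it takes over 58 s, if anything falls off the work surface, if the arm or the gripper's body presses on something with over 40 N, if the wrist force passes 120 N, or if a joint passes its speed limit or range.

ROBOT

A 6-joint arm with a two-finger parallel gripper is mounted at the origin on the work surface. World frame = base frame: x ahead of the robot, y to its left, z up, the work surface at z = 0. Lengths are in mm, angles in rad, forces in N, time in s.
With the tool pointing down it reaches from about 300 to 775 mm from the base axis. Payload 14.6 kg.
Tool frame: the origin (TCP) lies between the finger pads; the fingertips stand manip.tip_reach ahead of it and the grasp point (between the pads) lies 5 mm behind it (manip.tip_reach is the distance from the TCP to the fingertips, in mm); z points along the fingers, y is the line along which they close (so a half turn about z gives the same grasp; the last joint's range is limited). The gripper opens to 94 mm and grips with 3 to 60 N. Pads are 16 mm wide; open, the fingers measure 119 mm over their backs; the gripper's body (75 mm by 177 mm) begins 78 mm behind the grasp point.
Start: joints at [1.061, 0.3, 1.521, -0, 1.321, -0.067], TCP at [235.655, 496.947, 219.446] pointing down, gripper open.
Joint ranges: [-3.03, 3.03], [-0.79, 2.21], [0.23, 2.52], [-1.04, 4.18], [0, 3.07], [-2.55, 2.55]. Speed limits (rad/s): [2.22, 2.22, 2.57, 3.14, 3.14, 3.14].

INTERFACE

Orientations are given as [roll, pitch, yaw] about the fixed x, y, z axes, in that order (R = Rz(yaw) Ry(pitch) Rx(roll)).
In Python, from cell import manip gives the robot as it stands. The module is installed in compiled form; this text tells all that it offers.
- The arm moves only by the shell command python3 -m creep 'ROWS' [FORCE]. ROWS is JSON, a list of rows, each a list of 3 entries, a list of its own where there are three numbers: the opening, from -1 (shut) to 1 (fully open), then the shift along the tool's x, y, z in cm, then the turn about the tool's z in units of 5 degrees (1.0 is 5 degrees). In form: [[grip, [tx, ty, tz], roll], ...]. A call has 1 to 12 rows; each row is the pose to reach, as a shift and turn from the pose commanded when the call began, along the tool's axes at that moment; what a row does not reach only later rows make up. A row lasts 1/10 s, in which the tool goes at most 50 mm and 8.59 degrees, less where a joint would pass 70% of its speed; a pose out of reach is approached as far as the arm can. A call with a gripper value outside its range is refused whole. The fingers move at their own pace and stop on an object; FORCE is the grip in N (left out, the last holds). Time passes only in rows, so rows that repeat a pose let the fingers close. It gives the time, the measured TCP pose, the force, the opening and the grip force at its end, in the units of the state.
- manip.read_state(): the state, without advancing time (a new reading comes with each control period).
- manip.camera(name): name is "scene" or "top" or "wrist"; returns the picture (420x560x3 uint8, red, green, blue); there is no depth.
- manip.camera_params(name): a dict with "fovy" (degrees; the focal length in pixels is half the picture's height over the tangent of half this angle, whatever the lens; pixels are square), "cx", "cy" (the principal point, pixels), "k1" (the pictures are not rectified: a ray, as slopes to the right and down, at radius r is drawn at 1 + k1 r^2 times it, then the intrinsics apply), "origin" and "attitude" of the camera in the world. Camera axes: x right, y down, z forward; pixel columns grow to the right and rows downward; lengths in mm; the calibration is good to about 2 mm. A picture is of the moment at which its call begins: read the wrist's pose just before it. camera_params takes no time and is no camera call; for the wrist camera it gives the pose at the moment of the call.
- manip.sign_off(): hands the job in; it is judged then, once.
The state is a dict: "clock": time; "joints": joint angles; "qd": joint speeds; "effort": joint torques, N m; "eef_pos": TCP position; "eef_rot": TCP orientation; "wrist_force": force on the tool from outside, world axes, zero at the start; "moment": the same for the moment, N m; "finger_gap": finger opening in mm; "finger_force": force on a finger pad.
Only numpy, scipy, OpenCV 4.12 (cv2) and the standard library are available. Lean on these libraries where they do the work, as an engineer would, in place of code of your own. Each camera call takes 0.05 s, during which the arm holds its last target. There are 200 camera calls.

## Working session

There is one attempt and no reset: what is moved stays moved. The work goes in short steps, Python scripts to look and compute and a shell command to move; the robot and the scene stay as the last step left them, time stands still between calls to the robot, and variables do not carry over. Pictures are saved under pics/ and viewed, at most 10 in all, crops included, and the job is handed in when it is done.

```bash
mkdir -p pics; cat > h.py <<'E'
import numpy as np, cv2
from cell import manip
from scipy.spatial.transform import Rotation as R
def rot(a):
    a=np.array(a,float)
    return a if a.shape==(3,3) else (R.from_quat(a).as_matrix() if a.size==4 else R.from_euler('xyz',a).as_matrix())
def K(p):
    f=210/np.tan(np.radians(p['fovy'])/2); return f
def ray(p,u,v):
    f=K(p); d=np.array([(u-p['cx'])/f,(v-p['cy'])/f]); s=d.copy()
    for _ in range(20): s=d/(1+p['k1']*(s@s))
    return np.array(p['origin'],float), rot(p['attitude'])@np.array([s[0],s[1],1])
def onplane(p,u,v,z):
    o,d=ray(p,u,v); return o+d*(z-o[2])/d[2]
def proj(p,X):
    c=rot(p['attitude']).T@(np.array(X,float)-np.array(p['origin'])); s=c[:2]/c[2]; s=s*(1+p['k1']*(s@s))
    return K(p)*s+[p['cx'],p['cy']]
E
python3 - <<'E'
from h import *
print(manip.tip_reach, manip.read_state())
for n in('top','scene'):
    p=manip.camera_params(n); print(n,p)
    cv2.imwrite(f'pics/{n}0.png',manip.camera(n)[:,:,::-1])
E
```

```text
14.0 {'clock': 0.0, 'joints': array([ 1.06142747e+00,  3.00523398e-01,  1.52158374e+00,  2.19499457e-05,
        1.32068616e+00, -6.65890451e-02]), 'qd': array([ 0.00191555, -0.00114283, -0.00071972,  0.00230143,  0.0004806 ,
       -0.00023405]), 'effort': array([ 1.96123809e-03, -5.31824005e+01, -3.52729332e+01,  7.09006819e-02,
        2.45218672e-02, -9.87109547e-05]), 'eef_pos': array([235.52195716, 496.75020802, 218.85650454]), 'eef_rot': array([-3.14039608e+00, -1.01104036e-04,  2.69880733e+00]), 'wrist_force': array([-0.23192793,  0.06366324,  0.24762225]), 'moment': array([-0.00771138,  0.00550184, -0.03908303]), 'finger_force': 0.0, 'finger_gap': 93.76002312667819}
top {'fovy': 42.36157743740084, 'cx': 282.58490749134194, 'cy': 210.7703917899595, 'k1': -0.18969974993117128, 'origin': array([ 379.44558509,  -18.82278121, 1404.9544236 ]), 'attitude': array([-3.01038078, -0.02463912, -1.56107714])}
scene {'fovy': 42.653074956107034, 'cx': 280.30285625421186, 'cy': 218.22978145205744, 'k1': -0.1644426568825076, 'origin': array([1230.02679875, -327.02002578, 1193.11147795]), 'attitude': array([-2.54927106e+00, -1.00562259e-03,  1.16893068e+00])}
```

View pics/top0.png

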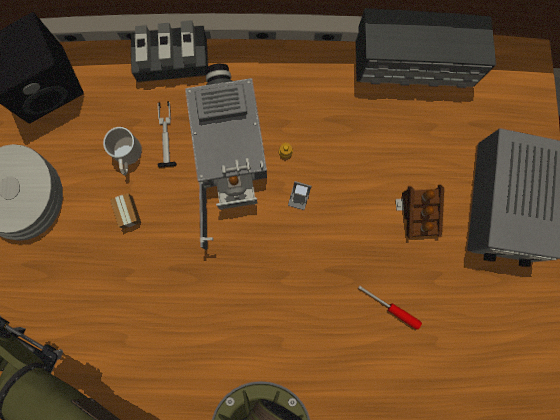

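View pics/scene0.png

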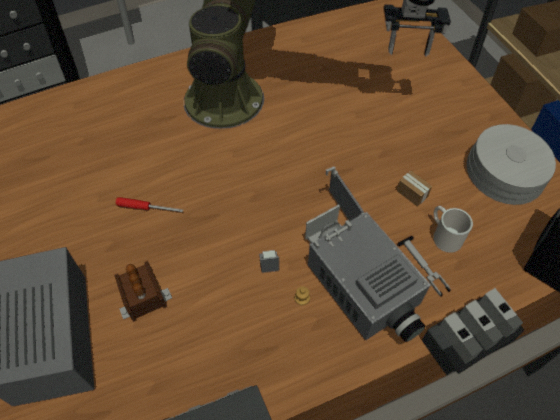

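The top view shows the lamphouse roof with corners near (188,86), (254,79) and (268,175), the door running from the hinge at about (204,183) to (204,246), and the carriage plate at about (237,202). The post is at (286,151) and the bracket at (300,195). I'll zoom in for exact corners.

```bash
python3 - <<'E'
from h import *
a=cv2.imread('pics/top0.png')
c=cv2.resize(a[70:260,175:315],None,fx=4,fy=3.15*4/3.15,interpolation=cv2.INTER_CUBIC)
c=cv2.resize(a[130:255,175:325],None,fx=4.8,fy=4.8,interpolation=cv2.INTER_CUBIC)
cv2.imwrite('pics/top0c.png',cv2.convertScaleAbs(c,alpha=1.5,beta=10))
p=manip.camera_params('top')
for z,u,v in[(112,188,87),(112,254,80),(112,268,178),(0,262,410),(50,286,148),(68,300,188)]: print(onplane(p,u,v,z).round(0))
E
```

```text
[861. 192. 112.]
[881.  26. 112.]
[630. -13. 112.]
[50. -4.  0.]
[721. -58.  50.]
[614. -93.  68.]
```

View pics/top0c.png

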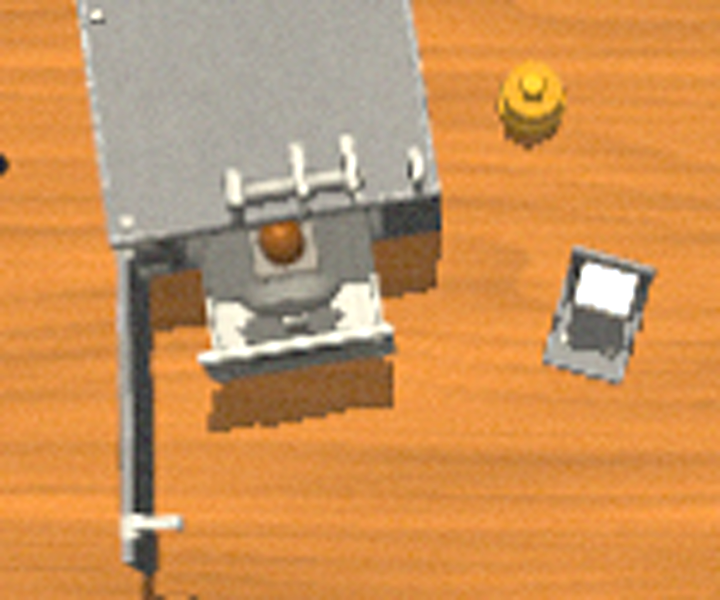

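```bash
cat >> h.py <<'E'
def crop(x,y): return 175+x/4.8,130+y/4.8
E
python3 - <<'E'
from h import *
p=manip.camera_params('top')
P=lambda x,y,z: onplane(p,*crop(x,y),z)[:2]
L,Rr=P(112,243,112),P(438,188,112)
e=L-Rr; print('L,R',L,Rr,'width',np.hypot(*e))
# back-left/right corner lines for yaw
yaw=np.arctan2(-e[0],e[1]); print('yaw front edge',yaw)
l2,l3=P(80,3,112),P(408,0,112)
for a,b in((L,l2),(Rr,l3)):
    d=b-a; print('yaw side',np.arctan2(d[1],d[0]))
B=onplane(p,188,87,112)[:2]-L; print('side long',np.arctan2(B[1],B[0]),np.hypot(*B))
c,s=np.cos(yaw),np.sin(yaw); X=np.array([c,s]);Y=np.array([-s,c])
M=(L+Rr)/2; O=M+120*X; print('origin',O)
for n,q in dict(plateL=P(200,357,94),plateR=P(394,336,94),doorT=P(128,563,110),doorH=P(120,252,110),thumb=P(231,172,136),).items():
    print(n,q,'lh',(q-O)@X,(q-O)@Y)
d=P(128,563,110)-(O-124*X+79*Y); print('door angle',np.arctan2(-(d@X),-(d@Y)),np.hypot(*d))
# gripper in tool-down: check overlays
for X3,n in(((O-124*X+79*Y),'hinge'),): print(n,X3)
E
```

```text
L,R [621.60887633 156.3245191 ] [652.01480945  -8.27986397] width 167.3891385206264
yaw front edge 0.18266226092907556
yaw side 0.16666344202910807
yaw side 0.1697455267187301
side long 0.14684778896860742 242.0187500776637
origin [754.81547289  95.82010971]
plateL [566.48591106 111.85013205] lh -182.28460831430428 49.97306320675867
plateR [578.56698969  13.18799142] lh -188.32631426685495 -49.24219894099714
doorT [460.03265277 143.7531734 ] lh -281.17173630465754 100.68239337374447
doorH [617.39388239 152.3672528 ] lh -124.86370178178674 80.5687836912368
thumb [653.77200505  94.77369859] lh -99.55254528759835 17.325359904683832
door angle 1.7078845611737574 158.66026873617292
hinge [618.52818198 150.98145791]
```

```bash
python3 -m creep '[[-1,[-4,-2.6,0],1],[-1,[-8,-5.2,0],2],[-1,[-12,-7.8,0],3.3],[-1,[-16,-10.4,0],4.6],[-1,[-20,-13,0],6],[-1,[-24,-15.6,0],7.2],[-1,[-28,-18.2,0],8.4],[-1,[-32,-20.8,0],9.6],[-1,[-36,-23.4,0],10.6],[-1,[-40,-26,0],11.2],[-1,[-43.6,-28.3,0],11.2],[-1,[-43.6,-28.3,0],11.2]]' 20
python3 - <<'E'
from h import *
p=manip.camera_params('wrist');print(p); print(manip.read_state()['eef_rot'],manip.read_state()['joints'])
cv2.imwrite('pics/w1.png',manip.camera('wrist')[:,:,::-1])
E
```

```text
clock: 1.3
eef_pos: [509.8, 50.8, 218.8]
eef_rot: [-3.141, 0.0, 1.717]
wrist_force: [-0.0, 0.3, 0.4]
finger_gap: 1.8
finger_force: 0.0
{'fovy': 70.21397940653395, 'cx': 279.1262196523883, 'cy': 209.73756030389242, 'k1': 0.006557353489823086, 'origin': array([499.00043143, 128.75946622, 383.39635872]), 'attitude': array([2.86653049e+00, 5.62999811e-04, 1.46596924e-01])}
[-3.14077787e+00  4.72990819e-04  1.71713469e+00] [ 2.81014960e-02  2.16925325e-01  1.62683751e+00 -5.87431162e-04
  1.29858316e+00 -1.18078523e-01]
```

View pics/w1.png

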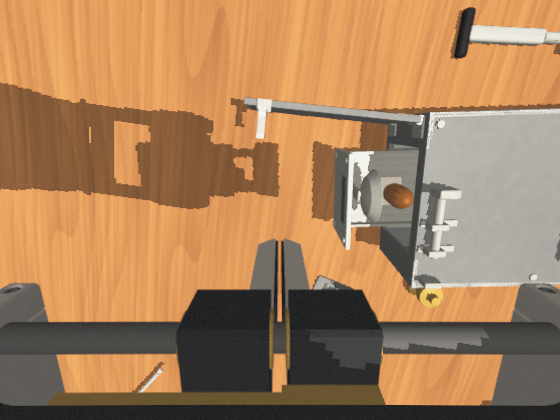

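The wrist view shows the roof's front edge from (429,113) to (413,285), the plate's top edge from (350,151) to (349,247), the door's top from (247,102) to (424,121) and the bolt thumb near (450,193).

```bash
cat > m.py <<'E'
from h import *
p=dict(fovy=70.21397940653395,cx=279.126,cy=209.7376,k1=0.006557,origin=[499.0004,128.7595,383.396],attitude=[2.86653049,5.63e-4,0.1465969])
P=lambda u,v,z: onplane(p,u,v,z)[:2]
L,Rr,B=P(429,113,112),P(413,285,112),P(559,108.5,112)
e=L-Rr; w=np.arctan2(-e[0],e[1]); d=B-L; w2=np.arctan2(d[1],d[0])
yaw=(w+w2)/2 ; X=np.array([np.cos(yaw),np.sin(yaw)]);Y=np.array([-X[1],X[0]])
M=(L+Rr)/2; O=M+120*X
E
python3 - <<'E'
from m import *
print('width',np.hypot(*e),w,w2,'O',O,'M',M,X)
t=P(247,102,110);dd=t-(O-124*X+79*Y);print('door',np.arctan2(-(dd@X),-(dd@Y)),np.hypot(*dd),t)
for n,q in dict(pl=P(350,151,94),pr=P(349,247,94),th=P(443,191,136),th2=P(461,194,136),dh=P(424,121,110)).items(): print(n,q,(q-O)@X,(q-O)@Y)
s=manip.read_state();q=s['eef_pos'][:2];print('tcp lh',(q-O)@X,(q-O)@Y,s['eef_rot'])
E
```

```text
width 166.1625048300589 0.1853461430689632 0.17690613276376294 O [758.64977158  97.63953979] M [640.61279674  76.02305139] [0.98364146 0.1801374 ]
door 1.692560948608033 154.1118770276816 [468.60694821 143.86723405]
pl [569.09074417 115.35666863] -183.26660032565488 51.57397340739792
pr [588.74113048  18.6553351 ] -181.3571928188179 -47.08523676627808
th [643.42727086  96.13458135] -113.60872779129936 19.27554257527651
th2 [659.18011218  95.83702295] -98.16718139647563 16.145175861666235
dh [623.79747028 150.81089761] -123.06816379604508 76.59349526500043
tcp lh -253.88097778325567 0.8183191906479266 [-3.14042114e+00 -7.30684872e-05  1.71819876e+00]
```

```bash
python3 -m creep '[[-1,[0,0,4],-0.35],[-1,[0,0,8],-0.35],[-1,[0,0,12],-0.35],[-1,[0,0,14.8],-0.35],[-1,[0,0,14.8],-0.35],[-1,[0,0,14.8],-0.35]]' && python3 -m creep '[[-1,[0,2.5,0],0],[-1,[0,4.5,0],0],[-1,[0,5.5,0],0],[-1,[0,6.3,0],0],[-1,[0,7.1,0],0],[-1,[0,7.9,0],0],[-1,[0,8.7,0],0],[-1,[0,9.3,0],0],[-1,[0,9.8,0],0],[-1,[0,10.2,0],0],[-1,[0,10.6,0],0],[-1,[0,11,0],0]]'
python3 - <<'E'
from m import *
s=manip.read_state();q=s['eef_pos'][:2];print('tcp lh',(q-O)@X,(q-O)@Y,s['eef_rot'],s['wrist_force'])
E
```

```text
clock: 1.95
eef_pos: [508.3, 55.2, 72.3]
eef_rot: [3.142, -0.0, 1.753]
wrist_force: [-0.1, 0.1, -0.3]
finger_gap: 0.5
finger_force: 0.0
clock: 3.15
eef_pos: [616.7, 74.2, 71.4]
eef_rot: [-3.141, 0.0, 1.752]
wrist_force: [-1.7, -2.2, 1.6]
finger_gap: 0.4
finger_force: 1.1
tcp lh -143.80750381511422 2.473907359080915 [-3.14134468e+00  1.24153715e-04  1.75188389e+00] [-1.74239829 -2.24859002  1.5919388 ]
```

Contact is light. I'll continue slowly to the stop.

```bash
for i in 1; do python3 -m creep '[[-1,[0,0.3,0],0],[-1,[0,0.6,0],0],[-1,[0,0.8,0],0],[-1,[0,1.0,0],0],[-1,[0,1.0,0],0]]';python3 -m creep '[[-1,[0,0.1,0],0],[-1,[0,0.2,0],0],[-1,[0,0.2,0],0]]';python3 -m creep '[[-1,[0,0.1,0],0],[-1,[0,0.2,0],0],[-1,[0,0.2,0],0]]'; done
```

```text
clock: 3.65
eef_pos: [626.6, 76.1, 71.4]
eef_rot: [3.141, -0.0, 1.752]
wrist_force: [-1.1, 0.2, 0.5]
finger_gap: 0.7
finger_force: 0.1
clock: 3.95
eef_pos: [626.6, 76.2, 71.4]
eef_rot: [-3.137, -0.0, 1.752]
wrist_force: [-19.7, -5.1, 8.4]
finger_gap: 0.5
finger_force: 10.0
clock: 4.25
eef_pos: [626.4, 76.2, 71.4]
eef_rot: [-3.131, -0.001, 1.752]
wrist_force: [-40.7, -7.8, 21.5]
finger_gap: 0.5
finger_force: 20.9
```

```bash
python3 -m creep '[[-1,[0,-1,0],0],[-1,[0,-3,0],0],[-1,[0,-6,-2],0],[-1,[0,-8,-6],0],[-1,[0,-10.3,-9.5],0],[-1,[2,-10.3,-9.5],0],[-1,[6,-10.3,-9.5],0],[-1,[10,-10.3,-9.5],0],[-1,[13.5,-10.3,-9.5],0],[-1,[13.5,-10.3,-9.5],0]]' && python3 - <<'E'
from m import *
s=manip.read_state();q=s['eef_pos'][:2];print('tcp lh',(q-O)@X,(q-O)@Y,s['eef_pos'])
a=manip.camera('wrist')[:,:,::-1];b=manip.camera('top')[110:260,160:310,::-1]
cv2.imwrite('pics/w2.png',np.hstack([cv2.resize(a,(480,360)),cv2.resize(b,(310,360))]))
E
```

```text
clock: 5.25
eef_pos: [503.9, 194.4, 166.7]
eef_rot: [3.141, -0.001, 1.756]
wrist_force: [-0.4, -0.1, 0.6]
finger_gap: 0.5
finger_force: 0.0
tcp lh -233.11322779798164 141.0314122960906 [503.94490414 194.37147212 166.71681779]
```

View pics/w2.png

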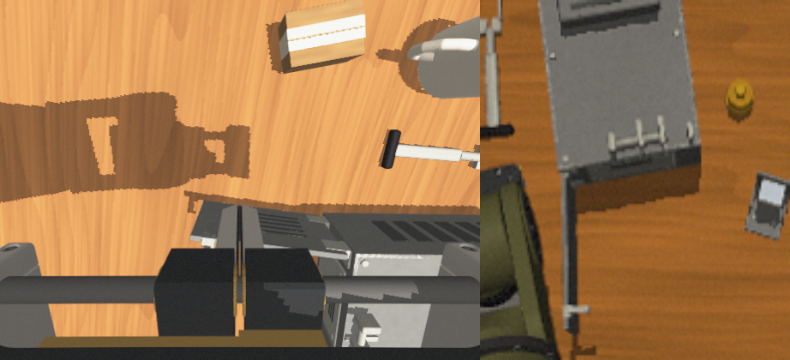

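The carriage is home and the fingers are clear on the outer (+y) side of the door. I'll work out the push arc in tool axes.

```bash
python3 -m creep '[[-1,[0,0,4],0],[-1,[0,0,8],0],[-1,[0,0,9.2],0],[-1,[0,0,9.2],0],[-1,[0,0,9.2],0]]' && python3 - <<'E'
from m import *
s=manip.read_state();q=s['eef_pos'][:2];T=np.array([(q-O)@X,(q-O)@Y]);print('tcp lh',T,s['eef_rot'])
H=np.array([-126,79])
for t in list(np.arange(1.8,0.15,-.1))+[.1,.05,0,-.03]:
    c,sn=np.cos(t),np.sin(t)
    W=H+115*np.array([-sn,-c])+np.array([-c,sn])*(3+12.9*abs(c)+8*abs(sn))
    print(round(t,2),'tx,ty',((W-T)/10)[::-1].round(2))
E
```

```text
clock: 5.85
eef_pos: [505.7, 190.8, 76.1]
eef_rot: [3.14, -0.0, 1.751]
wrist_force: [-0.0, 0.0, 0.9]
finger_gap: 0.6
finger_force: 0.0
tcp lh [-232.07135239  137.228577  ] [ 3.13966486e+00 -2.14145981e-04  1.75129596e+00]
1.8 tx,ty [-1.87 -0.28]
1.7 tx,ty [-3.09 -0.63]
1.6 tx,ty [-4.35 -0.85]
1.5 tx,ty [-5.45 -0.95]
1.4 tx,ty [-6.49 -0.95]
1.3 tx,ty [-7.53 -0.85]
1.2 tx,ty [-8.58 -0.66]
1.1 tx,ty [-9.61 -0.37]
1.0 tx,ty [-10.63   0.03]
0.9 tx,ty [-11.62   0.52]
0.8 tx,ty [-12.56   1.12]
0.7 tx,ty [-13.46   1.82]
0.6 tx,ty [-14.29   2.61]
0.5 tx,ty [-15.04   3.5 ]
0.4 tx,ty [-15.71   4.47]
0.3 tx,ty [-16.29   5.52]
0.2 tx,ty [-16.75   6.63]
0.1 tx,ty [-17.1   7.8]
0.05 tx,ty [-17.23   8.41]
0 tx,ty [-17.32   9.02]
-0.03 tx,ty [-17.37   9.34]
```

```bash
python3 -m creep '[[-1,[-1.5,-0.3,0],0],[-1,[-2.3,-0.6,0],0],[-1,[-3.1,-0.6,0],0],[-1,[-4.3,-0.9,0],0],[-1,[-5.4,-0.9,0],0],[-1,[-6.5,-0.9,0],0],[-1,[-7.5,-0.9,0],0],[-1,[-8.6,-0.7,0],0],[-1,[-9.6,-0.4,0],0],[-1,[-10.6,0,0],0],[-1,[-11.6,0.5,0],0],[-1,[-11.6,0.5,0],0]]' && python3 - <<'E'
from m import *
s=manip.read_state();q=s['eef_pos'][:2];T=np.array([(q-O)@X,(q-O)@Y]);print('tcp lh',T,s['eef_rot'])
b=manip.camera('top')[110:260,160:310,::-1]
cv2.imwrite('pics/t3.png',cv2.resize(b,(450,450)))
E
```

```text
clock: 7.05
eef_pos: [531.3, 76.7, 74.4]
eef_rot: [3.141, 0.0, 1.751]
wrist_force: [-0.4, -0.0, -0.7]
finger_gap: 0.5
finger_force: 0.0
tcp lh [-227.38541025   20.35808554] [3.14136578e+00 2.27118214e-04 1.75091022e+00]
```

View pics/t3.png

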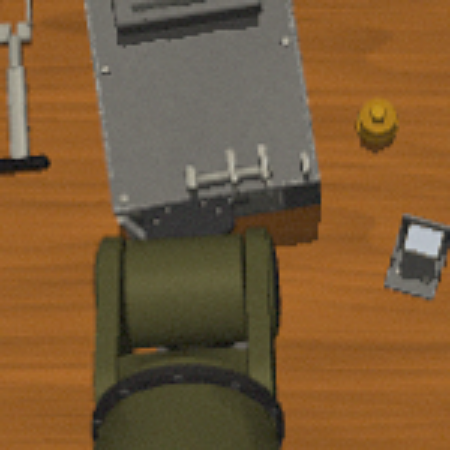

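The door is following the fingers and is about half shut. I'll carry on, slowing near the end.

```bash
python3 -m creep '[[-1,[-1,0.6,0],0],[-1,[-1.9,1.3,0],0],[-1,[-2.7,2.1,0],0],[-1,[-3.4,3.0,0],0],[-1,[-3.8,3.5,0],0],[-1,[-4.1,4.0,0],0],[-1,[-4.4,4.5,0],0],[-1,[-4.7,5.0,0],0],[-1,[-4.9,5.5,0],0],[-1,[-5.1,6.0,0],0],[-1,[-5.3,6.5,0],0],[-1,[-5.4,6.9,0],0]]' && python3 -m creep '[[-1,[-0.1,0.3,0],0],[-1,[-0.1,0.6,0],0],[-1,[-0.2,0.8,0],0],[-1,[-0.2,1.0,0],0],[-1,[-0.2,1.2,0],0],[-1,[-0.2,1.4,0],0],[-1,[-0.2,1.4,0],0]]' && python3 - <<'E'
from m import *
s=manip.read_state();q=s['eef_pos'][:2];T=np.array([(q-O)@X,(q-O)@Y]);print('tcp lh',T,s['wrist_force'])
E
```

```text
clock: 8.3
eef_pos: [608.5, 37.0, 74.4]
eef_rot: [3.142, 0.0, 1.752]
wrist_force: [-0.6, -0.2, 0.7]
finger_gap: 0.4
finger_force: 0.3
clock: 9.0
eef_pos: [622.5, 37.7, 74.5]
eef_rot: [3.141, 0.0, 1.752]
wrist_force: [-0.1, -0.4, 0.9]
finger_gap: 0.2
finger_force: 0.0
tcp lh [-144.75952501  -34.38621618] [-0.08594165 -0.41378135  0.91604884]
```

```bash
python3 -m creep '[[-1,[0,0.1,0],0],[-1,[0,0.2,0],0],[-1,[0,0.3,0],0],[-1,[0,0.4,0],0],[-1,[0,0.4,0],0]]';python3 -m creep '[[-1,[0,0.1,0],0],[-1,[0,0.2,0],0],[-1,[0,0.2,0],0],[-1,[0,0.2,0],0]]'
```

```text
clock: 9.5
eef_pos: [626.1, 38.3, 74.4]
eef_rot: [-3.141, -0.0, 1.752]
wrist_force: [-2.2, -0.8, 1.3]
finger_gap: 0.3
finger_force: 1.3
clock: 9.9
eef_pos: [626.3, 38.4, 74.4]
eef_rot: [-3.136, -0.0, 1.752]
wrist_force: [-19.7, -3.9, 10.4]
finger_gap: 0.5
finger_force: 10.3
```

The door is against its stop. I'll retract, go over the roof on the +y side of the thumb-piece, and look.

```bash
python3 -m creep '[[-1,[0,-1,0],0],[-1,[0,-4,0],0],[-1,[0,-4,-4],0],[-1,[0,-4,-8],0],[-1,[2,-4,-10],0],[-1,[6,-2,-10],0],[-1,[9.6,1,-10],0],[-1,[9.6,3.1,-10],0],[-1,[9.6,3.1,-10],0],[-1,[9.6,3.1,-10],0]]' && python3 - <<'E'
from m import *
s=manip.read_state();q=s['eef_pos'][:2];print('tcp lh',(q-O)@X,(q-O)@Y,s['eef_pos'])
p=manip.camera_params('wrist');a=manip.camera('wrist')[:,:,::-1]
np.save('p.npy',p,allow_pickle=True)
b=manip.camera('scene')[180:280,280:400,::-1]
cv2.imwrite('pics/w4.png',np.hstack([a[:,:],cv2.resize(b,(240,420))]))
for n,x,y,z in(('thumb',-106,22,136),('thumb-2',-108,22,136),('door corner',-130,-79,110)): print(n,proj(p,[*(O+x*X+y*Y),z]))
E
```

```text
clock: 10.9
eef_pos: [641.1, 138.7, 173.9]
eef_rot: [-3.141, -0.0, 1.752]
wrist_force: [-0.8, -0.1, -0.1]
finger_gap: 0.7
finger_force: 0.0
tcp lh -108.21923070662898 61.533904439204946 [641.11629205 138.672508   173.94387786]
thumb [281.22073509 287.12271449]
thumb-2 [278.587959   287.12130368]
door corner [255.09401906 369.2567155 ]
```

View pics/w4.png

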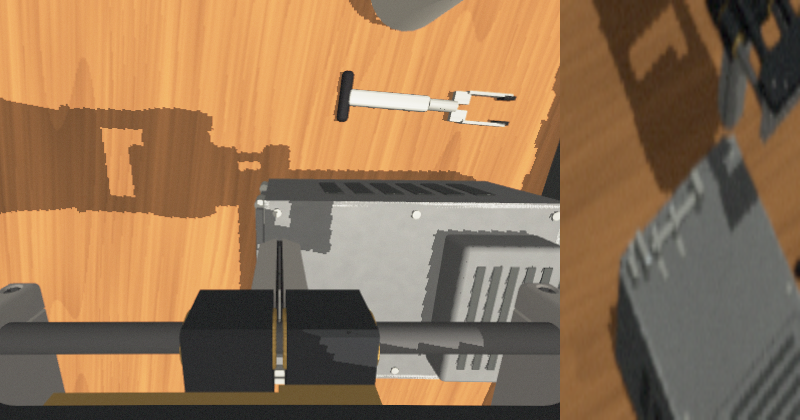

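The scene view shows the door flush with the case. In the wrist view the fingers stand over bare roof on the +y side of the thumb-piece, which the gripper hides. I'll descend and push along -y.

```bash
python3 -m creep '[[-1,[0,0,2],0],[-1,[0,0,3.8],0],[-1,[0,0,3.8],0],[-1,[-1.5,0,3.8],0],[-1,[-2.4,0,3.8],0],[-1,[-2.9,0,3.8],0],[-1,[-3.4,0,3.8],0],[-1,[-3.9,0,3.8],0],[-1,[-4.4,0,3.8],0],[-1,[-4.9,0,3.8],0],[-1,[-5.3,0,3.8],0],[-1,[-5.3,0,3.8],0]]'; python3 -m creep '[[-1,[-0.1,0,0],0],[-1,[-0.2,0,0],0],[-1,[-0.3,0,0],0],[-1,[-0.3,0,0],0]]'; python3 -m creep '[[-1,[-0.1,0,0],0],[-1,[-0.2,0,0],0],[-1,[-0.2,0,0],0]]'
python3 - <<'E'
from m import *
s=manip.read_state();q=s['eef_pos'][:2];print('tcp lh',(q-O)@X,(q-O)@Y,s['eef_pos'])
E
```

```text
clock: 12.2
eef_pos: [651.0, 86.1, 136.4]
eef_rot: [-3.142, 0.0, 1.751]
wrist_force: [-0.5, -0.7, -0.7]
finger_gap: 0.7
finger_force: 0.0
clock: 12.6
eef_pos: [651.3, 83.8, 136.3]
eef_rot: [-3.141, -0.0, 1.752]
wrist_force: [-1.1, 0.8, -0.3]
finger_gap: 0.3
finger_force: 0.8
clock: 12.9
eef_pos: [651.4, 83.6, 136.4]
eef_rot: [-3.141, -0.003, 1.753]
wrist_force: [-2.7, 12.5, 0.2]
finger_gap: 0.5
finger_force: 6.1
tcp lh -108.05449380357625 5.468791317656709 [651.37775799  83.55421372 136.3661605 ]
```

The bolt stopped at y ≈ 5.5 mm, where I expected about 5. I'll retract clear and check.

```bash
python3 -m creep '[[-1,[1,0,0],0],[-1,[3,0,0],0],[-1,[3,0,-4],0],[-1,[3,0,-8],0],[-1,[3,-4,-10],0],[-1,[5,-8,-10],0],[-1,[8,-12,-10],0],[-1,[12,-15,-10],0],[-1,[15,-18,-10],0],[-1,[15,-18,-10],0],[-1,[15,-18,-10],0]]' && python3 - <<'E'
from h import *
a=manip.camera('top')[110:230,175:325,::-1];b=manip.camera('scene')[190:290,290:400,::-1]
cv2.imwrite('pics/f.png',np.hstack([cv2.resize(a,(450,400),interpolation=2),cv2.resize(b,(350,400),interpolation=2)]))
E
```

```text
clock: 14.0
eef_pos: [447.6, 197.2, 237.0]
eef_rot: [3.14, 0.0, 1.753]
wrist_force: [0.9, -0.5, 1.0]
finger_gap: 0.3
finger_force: 0.0
```

View pics/f.png

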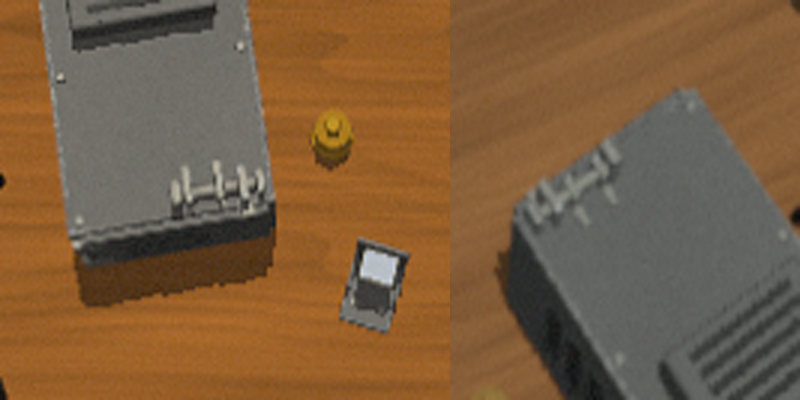

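The final top view shows the door shut flat. The thumb-piece has moved from column 223.5 to 234, about 25 mm across, and the bolt is in the staple.

```bash
python3 -c "from cell import manip; print(manip.sign_off())"
```

```text
the job is handed in; nothing more can be done
None
```

The carriage is home, the door is shut and the bolt is fully across. I handed the job in at about 14 s; no verdict came back, but the final pictures show the door flush and the bolt moved about 25 mm.

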